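Push the wet tiger's stand into the drying corner

ROBOT

A 6-joint arm with a two-finger parallel gripper is mounted at the origin on the work surface. World frame = base frame: x ahead of the robot, y to its left, z up, the work surface at z = 0. Lengths are in mm, angles in rad, forces in N, time in s.
With the tool pointing down it reaches from about 350 to 875 mm from the base axis. Payload 4.2 kg.
Tool frame: the origin (TCP) lies midway between the tips of the shut fingers; the grasp point (between the pads) lies 19 mm behind it (arm.tcp_to_grasp is the distance from the TCP to the grasp point, in mm); z points along the fingers, y is the line along which they close (so a half turn about z gives the same grasp; the last joint's range is limited). The gripper opens to 85 mm and grips with 20 to 120 N. Pads are 22 mm wide; open, the fingers measure 114 mm over their backs; the gripper's body (76 mm by 85 mm) begins 54 mm behind the grasp point. The pads swing forward as they close: fully open they stand 13 mm farther back than shut.
Start: joints at [-0.966, 0.385, 0.008, 0, -1.194, -0.259], TCP at [211.858, -587.976, 231.312] pointing down, gripper open.
Joint ranges: [-3.14, 3.14], [-1.21, 2.06], [-1.07, 1.41], [-3.16, 2.05], [-2.99, -0.16], [-3.1, 3.1]. Speed limits (rad/s): [2.79, 2.79, 3.14, 3.14, 3.14, 3.14].

INTERFACE

Orientations are given as a unit quaternion [x, y, z, w].
In Python, from bench import arm gives the robot as it stands.
- The arm moves only by the tool arm_command, never from a script. Its argument "rows" is a list of rows, each a list of 2 entries, a list of its own where there are three numbers: the shift along the tool's x, y, z as a fraction of full scale, then the turn, a rotation vector about the tool's x, y, z as a fraction of full scale. In form: [[[x, y, z], [wx, wy, wz]], ...]. A call has 1 to 5 rows; each row is the pose to reach, as a shift and turn from the pose commanded when the call began, along the tool's axes at that moment, turning the shorter way round; what a row does not reach only later rows make up. Full scale, the value 1, is 0.25 m for a shift and 180 degrees for a turn. A row lasts 1/10 s, in which the tool goes at most 50 mm and 8.59 degrees, less where a joint would pass 70% of its speed; a pose out of reach is approached as far as the arm can. A call with a number of a shift or a turn outside -1 to 1 is refused whole. A call with a gripper value outside its range is refused whole. "grip" is the opening, from 0 (shut) to 1 (fully open), set as the call begins (left out, the last holds). The fingers move at their own pace and stop on an object; the grip force is fixed at half the most. Time passes only in rows, so rows that repeat a pose let the fingers close. It gives the time, the measured TCP pose, the force, the opening and the grip force at its end, in the units of the state.
- arm.read_state(): the state, without advancing time (a new reading comes with each control period).
- arm.get_image(name): name is "scene" or "top"; returns (picture, depth): 480x640x3 uint8, blue, green, red; 480x640 float32, mm along the optical axis (not along the pixel's ray), 0 where there is no reading.
- arm.camera_info(name): a dict with "fx", "fy", "cx", "cy" (pixels), "k1" (the pictures are not rectified: a ray, as slopes to the right and down, at radius r is drawn at 1 + k1 r^2 times it, then the intrinsics apply), "extrinsics" (4x4, takes a point from camera to world coordinates). Camera axes: x right, y down, z forward; pixel columns grow to the right and rows downward; lengths in mm; the calibration is good to about 2 mm. A picture is of the moment at which its call begins. camera_info takes no time and is no camera call.
- arm.job_done(): hands the job in; it is judged then, once.
Trained networks look in the newest picture that a camera, given by its name, has taken for a name from the list of things; names that differ only in an ending like _2 or _b are one class to them, and where a whole thing is asked for, a point or a joint stands for the part that bears it (a point fixed in the world has none). Each returns a list of dicts, best first, with "score" (0 to 1); they miss things now and then, are a little off and sometimes report something else, mostly with a low value. They report only what shows in the picture. A call takes as long as a camera call. They do not tell look-alikes from the thing itself.
- arm.spot_in(camera, query): "position" ([column, row] in pixels, amid what is visible of it).
The state is a dict: "clock": time; "joints": joint angles; "joint_vel": joint speeds; "joint_efforts": joint torques, N m; "position": TCP position; "ee_rot": TCP orientation; "contact_force": force on the tool from outside, world axes, zero at the start; "wrist_torque": the same for the moment, N m; "gripper_width": finger opening in mm; "grasp_force": force on a finger pad.
Only numpy, scipy, OpenCV 4.12 (cv2) and the standard library are available. Lean on these libraries where they do the work, as an engineer would, in place of code of your own. Each camera call takes 0.05 s, during which the arm holds its last target. There are 200 camera calls.

TASK

Push the small wooden stand that carries the freshly painted tiger along the table into the corner of the black stop rails, so that it ends flush against both the long rail and the short rail. The paint is still wet: push only on the stand, never touch the tiger, and keep it standing in its place on the stand. Do not lift or tip the stand, and leave the white figure, the yellow bottle and the red jar where they are.

Things in the scene. Friction and masses are not known exactly. Their poses are not given: they have to be found in the camera images.
- stand: Plain pale wooden block, loose, 90 mm along its x, 110 mm along its y, 22 mm high, 0.14 to 0.28 kg; origin at the centre of its underside, z up. It starts turned up to 0.3 rad, centimetres short of the long rail, on the robot's side of it. Its far (+x) face goes against the long rail, its left (+y) face against the short rail.
- tiger: Yellow papier-mache tiger with black stripes, loose, about 50 g, standing within 5 mm of the middle of the stand's top axes as the stand within 0.1 rad: 78 mm long along y (head to -y), 33 mm wide along x, 46 mm high (its top is 68 mm above the table); origin at the centre of its underside. Wet paint: not to be touched.
- corner: Black L-shaped stop fixed to the table, 22 mm high, 25 mm thick. Origin at the inside corner, at table level, z up; x points away from the robot within 0.2 rad. Long rail: inner face at x = 0, from y = 0 to -400 mm. Short rail: inner face at y = 0, from x = 0 to -110 mm. The stand is home, parallel to this frame, with its centre at x = -45, y = -55 mm in it.
- daruma: White round-bellied figure (unpainted doll), loose, 54 mm across, 60 mm high, origin at the centre of its underside; to be left alone. It starts beside the stand, on either side of it.
- paint_bottle: Yellow paint bottle with red cap, loose, 44 mm across, 100 mm high, origin at the centre of its underside, to the robot's right; to be left alone.
- paint_jar: Red paint jar with white cap, loose, 60 mm across, 65 mm high, origin at the centre of its underside, to the robot's left outside the short rail; to be left alone.
There are look-alikes about, which are no part of the job. There is more than one size of the stand; the one meant has the size given above.

How it is judged (in metres and radians):
At the end, for the whole second after the job is handed in: The stand lies flat and at rest on the table, its far face within 4 mm of the long rail, its left face within 4 mm of the short rail and square to them within 0.05 rad; the tiger stands upright on it within 20 mm of its middle; the white figure, bottle and jar are within 15 mm of where they began (x of stand in the frame of corner between -0.049 and -0.042 m and y of stand in the frame of corner between -0.059 and -0.052 m and angle between the x axis of stand and the x axis of corner, either way round below 0.05 rad and height (world z) of stand below 0.004 m and angle between stand's own z axis and vertical below 0.05 rad and linear speed of each of stand, tiger below 0.01 m/s and angle between tiger's own z axis and vertical below 0.15 rad and horizontal distance between tiger and stand below 0.02 m and z of tiger in the frame of stand above 0.018 m and distance of each of daruma, paint_bottle, paint_jar from where it was at the start of the episode below 0.015 m); the robot touches nothing.
It fails at once if the stand is lifted or tipped (height (world z) of stand above 0.008 m or angle between stand's own z axis and vertical above 0.15 rad).
It fails at once if the robot touches the wet tiger (contact force between any of the arm, the fingers and tiger above 0.2 N).
It fails at once if the tiger falls over (angle between tiger's own z axis and vertical above 0.5 rad).
It fails at once if the white figure, bottle or jar is moved (distance of any of daruma, paint_bottle, paint_jar from where it was at the start of the episode above 0.015 m).
It also fails if it takes over 48 s, if anything falls off the work surface, if the arm or the gripper's body presses on something with over 40 N, if the wrist force passes 120 N, or if a joint passes its speed limit or range.

## Working session

There is one attempt and no reset: what is moved stays moved. The work goes in short steps, Python scripts to look and compute and a tool call to move; the robot and the scene stay as the last step left them, time stands still between calls to the robot, and variables do not carry over. Pictures are saved under pics/ and viewed, at most 10 in all, crops included, and the job is handed in when it is done.

Besides the shell and the picture viewer there is one more tool, called after "Call:" as name(argument=value, ...), one argument or row to a line, values as JSON. arm_command: Moves the arm, as the interface text tells. Shift numbers are shares of 0.25 m and turn numbers shares of 180 degrees, none past 1 either way. Its arguments: {"type":"object","properties":{"rows":{"type":"array","items":{"type":"array"}},"grip":{"type":"number"}},"required":["rows"]}

```bash
mkdir -p pics; cat > h.py <<'E'
import numpy as np, cv2
from bench import arm
from scipy.spatial.transform import Rotation as R
def cloud(name):
    im,d=arm.get_image(name); c=arm.camera_info(name)
    K=np.array([[c["fx"],0,c["cx"]],[0,c["fy"],c["cy"]],[0,0,1]])
    v,u=np.mgrid[:480,:640]; pts=np.stack([u,v],-1).reshape(-1,1,2).astype(float)
    s=cv2.undistortPoints(pts,K,np.array([c["k1"],0,0,0.])).reshape(480,640,2)
    P=np.dstack([s*d[...,None],d]); E=np.array(c["extrinsics"])
    W=P@E[:3,:3].T+E[:3,3]; W[d<=0]=np.nan
    return im,W
E
python3 - <<'E'
from h import *
for n in("top","scene"):
    im,W=cloud(n); cv2.imwrite(f"pics/{n}0.png",im); np.savez(f"{n}0.npz",im=im,W=W)
    print(n,np.round(np.array(arm.camera_info(n)["extrinsics"])[:3,3]))
    for q in("stand","tiger","corner","daruma","paint_bottle","paint_jar"):
        for r in arm.spot_in(n,q):
            c,w=map(int,r["position"]); print(q,round(r["score"],2),c,w,np.round(W[w,c]))
s=arm.read_state();print(s)
E
```

```text
top [ 177.  -10. 1542.]
stand 0.95 448 328 [ 245. -327.   28.]
stand 0.9 310 243 [454.  13.  23.]
stand 0.79 252 236 [473. 159.  13.]
tiger 0.83 310 235 [467.  12.  62.]
corner 0.88 289 163 [658.  68.  34.]
daruma 0.57 370 237 [ 464. -134.   61.]
paint_bottle 0.88 458 240 [ 455. -346.   77.]
paint_jar 0.74 180 245 [439. 329.  64.]
paint_jar 0.19 369 236 [ 467. -132.   54.]
scene [932.  57. 874.]
stand 0.73 323 257 [492.   9.  22.]
stand 0.67 401 255 [467. 160.  18.]
tiger 0.74 322 242 [480.   5.  60.]
corner 0.95 352 341 [647.  81.   1.]
daruma 0.87 255 237 [ 484. -124.   58.]
paint_bottle 0.81 149 219 [ 474. -339.   66.]
paint_jar 0.8 492 252 [465. 327.  64.]
{'clock': 0.7, 'joints': array([-9.66409965e-01,  3.84689126e-01,  7.92027685e-03, -1.74186439e-05,
       -1.19401137e+00, -2.58636249e-01]), 'joint_vel': array([-0.00057916, -0.00048507, -0.00083428,  0.00032113,  0.0001108 ,
        0.00168051]), 'joint_efforts': array([ 6.85138662e-05, -3.91948879e+01,  1.88580304e+01,  4.19000030e+00,
       -2.46633572e-04,  1.64827674e-05]), 'position': array([ 211.85829307, -587.97837996,  231.32401109]), 'ee_rot': array([-1.72012101e-01,  9.85094837e-01, -3.92716092e-06,  1.07239337e-05]), 'contact_force': array([ 0.64509389, -0.36053067, -0.39381828]), 'wrist_torque': array([ 0.04454041,  0.01346371, -0.04940764]), 'grasp_force': 0.0, 'gripper_width': 85.23327868957331}
```

View pics/top0.png

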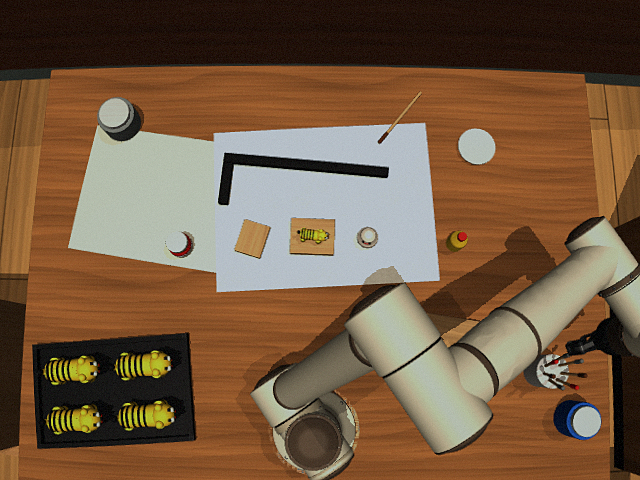

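View pics/scene0.png

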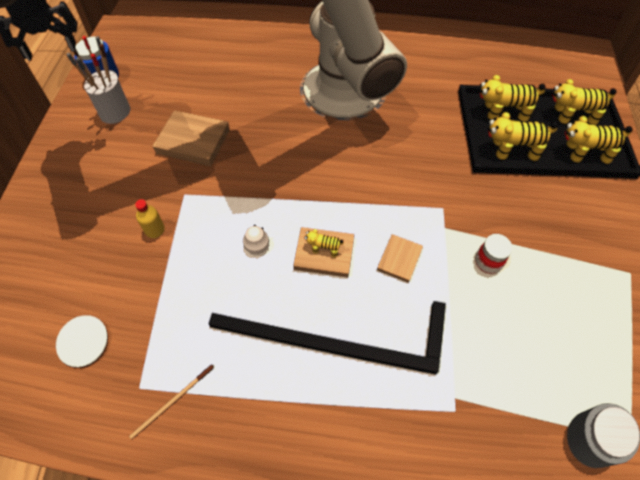

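The top view shows the tiger on its stand at (312,237), a bare look-alike block at (252,238), and the rails with their inside corner near (233,165). The white figure is at (368,237). I'll fit the stand and rails next.

```bash
cat >> h.py <<'E'
def rect(W,m,box):
    x,y=W[...,0],W[...,1]
    k=m&(x>box[0])&(x<box[1])&(y>box[2])&(y<box[3])
    k=cv2.morphologyEx(k.astype(np.uint8),cv2.MORPH_OPEN,np.ones((3,3),np.uint8))
    n,l,s,_=cv2.connectedComponentsWithStats(k); i=1+np.argmax(s[1:,4])
    p=W[l==i]; (c,sz,a)=cv2.minAreaRect(p[:,:2].astype(np.float32))
    a=(a+45)%90-45 
    return np.round(c,1),np.round(sz,1),round(np.radians(a),3),len(p)
def look(n,im,W,box):
    hsv=cv2.cvtColor(im,cv2.COLOR_BGR2HSV); z=W[...,2]
    sat=hsv[...,1]>70
    print(n,"stand",rect(W,sat&(z>14)&(z<75),box))
    print(n,"rails",corner(W,hsv))
def corner(W,hsv):
    x,y,z=np.moveaxis(W,-1,0); k=(hsv[...,2]<60)&(z>12)&(z<32)&(x>500)&(x<760)&(y>-250)&(y<280)
    k=cv2.morphologyEx(k.astype(np.uint8),cv2.MORPH_OPEN,np.ones((3,3),np.uint8))>0
    p=W[k][:,:2]
    # two centre lines: long rail x = a*y+b fitted on y<150, short y = c*x+d
    L=p[p[:,1]<150]; a,b=np.polyfit(L[:,1],L[:,0],1)
    off=p[:,0]-(a*p[:,1]+b); S=p[(off<-25)]; 
    wL=np.ptp(np.percentile(L[:,0]-a*L[:,1]-b,[1,99]))
    # short rail is perpendicular to long: direction (1,-a)
    n=np.array([a,1])/np.hypot(a,1); d=np.percentile(S@n,[1,50,99])
    u=np.array([1,-a])/np.hypot(a,1)
    cen=np.array([b,0])@u
    yaw=-np.arctan(a)
    In=u*(cen-12.5)+n*(np.median(S@n)-12.5)
    return "inner corner",np.round(In,1),"yaw",round(yaw,4),"widths",round(wL,1),np.round(d,1),len(p),len(S)
E
python3 - <<'E'
from h import *
for n in("top","scene"):
    f=np.load(n+"0.npz"); im,W=f["im"],f["W"]
    look(n,im,W,(380,540,-70,90))
    hsv=cv2.cvtColor(im,cv2.COLOR_BGR2HSV); z=W[...,2]
    print("other",rect(W,(hsv[...,1]>70)&(z>8)&(z<40),(400,540,100,220)))
    print("daruma",rect(W,(z>25)&(z<80),(400,540,-190,-80)))
    k=(hsv[...,1]<30)&(z>-20)&(z<12)&(W[...,0]>540)&(W[...,0]<600)&(abs(W[...,1])<100); print("table z",np.nanmedian(z[k]))
E
```

```text
top stand (array([473.5,   8.2]), array([108.5,  91.4]), np.float64(-0.026), 1527)
top rails ('inner corner', array([662.6, 213.2]), 'yaw', np.float64(-0.0861), 'widths', np.float64(23.7), array([270.2, 281.9, 295.8]), 1921, 370)
other (array([466.8, 159.6]), array([68. , 83.7]), np.float64(-0.293), 869)
daruma (array([ 470.8, -128.9]), array([50.4, 49.4]), np.float64(-0.009), 330)
table z 1.4217950273005044
scene stand (array([474.8,   8.4]), array([108.9,  89.8]), np.float64(-0.028), 2222)
scene rails ('inner corner', array([667.8, 212.3]), 'yaw', np.float64(-0.087), 'widths', np.float64(22.8), array([271.1, 282. , 293.4]), 3750, 622)
other (array([468.8, 159. ]), array([66.8, 84. ]), np.float64(-0.302), 1279)
daruma (array([ 474.2, -128. ]), array([44.6, 51.1]), np.float64(0.534), 497)
table z 0.3501273683631325
```

```bash
cat >> h.py <<'E'
C0=np.array([665.,213.]); TH=-0.0865
def w(cx,cy):
    c,s=np.cos(TH),np.sin(TH); return C0+np.array([c*cx-s*cy,s*cx+c*cy])
def cf(p):
    c,s=np.cos(TH),np.sin(TH); d=np.array(p[:2])-C0; return np.round([c*d[0]+s*d[1],-s*d[0]+c*d[1]],1)
def go(cx,cy,z,ang=0.,tilt=0.,start=None):
    """tool y at corner-frame angle 90deg+ang (rad); tilt about tool y; prints the row fractions"""
    s=arm.read_state(); p0,r0=(s["position"],R.from_quat(s["ee_rot"])) if start is None else start
    h=TH+np.pi/2+ang; y=np.array([np.cos(h),np.sin(h),0]); zz=np.array([0,0,-1.]); x=np.cross(y,zz)
    r1=R.from_matrix(np.c_[x,y,zz])*R.from_euler("y",tilt)
    p1=np.r_[w(cx,cy),z]
    print("shift",np.round(r0.inv().apply(p1-p0)/250,3),"turn",np.round((r0.inv()*r1).as_rotvec()/np.pi,4),"dist",np.round(np.linalg.norm(p1-p0)))
    return p1,r1
E
python3 - <<'E'
from h import *
go(-252,-220,160)
E
```

```text
shift [-1.507  2.023  0.285] turn [-0.      0.      0.1376] dist 635.0
```

Call:
arm_command(
  rows=[
    [[-0.6,0.8,0.1],[0,0,0]],
    [[-0.6,0.8,0.1],[0,0,0]],
    [[-0.6,0.8,0.1],[0,0,0]],
    [[-0.6,0.8,0.1],[0,0,0]],
    [[-0.6,0.8,0.1],[0,0,0]],
  ],
  grip=0.5,
)

```text
clock: 1.2
position: [285.0, -348.5, 206.5]
ee_rot: [-0.172, 0.985, -0.0, 0.0]
contact_force: [0.6, 0.4, 0.5]
gripper_width: 42.9
grasp_force: 0.0
```

Call:
arm_command(
  rows=[
    [[-0.6,0.8,0.1],[0,0,0]],
    [[-0.6,0.8,0.1],[0,0,0]],
    [[-0.6,0.8,0.1],[0,0,0]],
    [[-0.6,0.8,0.1],[0,0,0]],
    [[-0.6,0.8,0.1],[0,0,0]],
  ],
)

```text
clock: 1.7
position: [358.1, -110.4, 182.0]
ee_rot: [-0.172, 0.985, -0.0, 0.001]
contact_force: [1.6, -1.1, -0.5]
gripper_width: 42.6
grasp_force: 0.0
```

```bash
python3 - <<'E'
from h import *
print(arm.read_state()["position"]); go(-252,-220,130)
E
```

```text
[ 358.14570007 -110.41783673  182.01395843]
shift [-0.309  0.424  0.208] turn [-1.000e-04  7.000e-04  1.377e-01] dist 141.0
```

Call:
arm_command(
  rows=[
    [[-0.309,0.424,0.208],[0,0,0.1377]],
    [[-0.309,0.424,0.208],[0,0,0.1377]],
    [[-0.309,0.424,0.208],[0,0,0.1377]],
    [[-0.309,0.424,0.208],[0,0,0.1377]],
    [[-0.309,0.424,0.208],[0,0,0.1377]],
  ],
)

```text
clock: 2.2
position: [394.8, 15.1, 129.0]
ee_rot: [0.042, 0.999, -0.0, -0.001]
contact_force: [-0.1, -1.1, -0.5]
gripper_width: 42.6
grasp_force: 0.0
```

```bash
python3 - <<'E'
from h import *
print(arm.read_state()["position"]); a=go(-252,-220,6); go(-225,-220,6,start=a)
im,W=cloud("scene"); cv2.imwrite("pics/s1.png",cv2.resize(im[150:350,180:460],None,fx=2.5,fy=2.5)); look("scene",im,W,(425,540,-70,90))
E
```

```text
[394.78836987  15.13206348 128.99667101]
shift [-0.001  0.002  0.492] turn [-0.0002 -0.0003  0.001 ] dist 123.0
shift [-0.108 -0.     0.   ] turn [0. 0. 0.] dist 27.0
scene stand (array([473.7,   7.9]), array([110.4,  92.8]), np.float64(-0.037), 2280)
scene rails ('inner corner', array([667.8, 212.4]), 'yaw', np.float64(-0.0873), 'widths', np.float64(22.7), array([271.5, 282.3, 293.5]), 3715, 610)
```

View pics/s1.png

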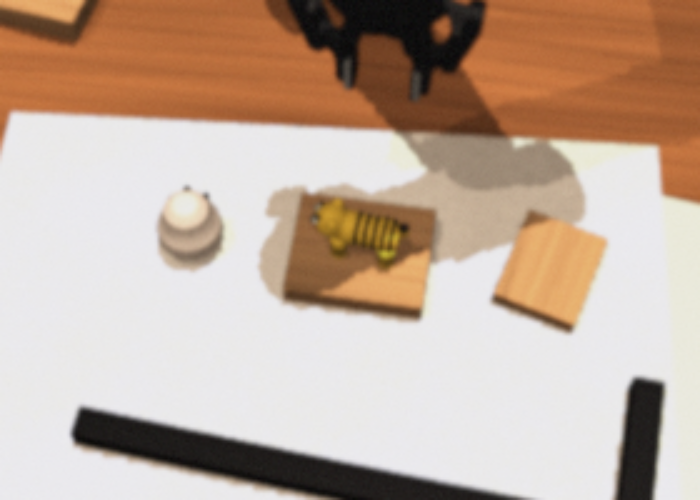

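The open fingers hang behind the stand, clear of the tiger, and the white figure is off to one side. I'll go down and approach.

Call:
arm_command(
  rows=[
    [[0,0.002,0.15],[0,0,0.001]],
    [[0,0.002,0.3],[0,0,0.001]],
    [[0,0.002,0.42],[0,0,0.001]],
    [[0,0.002,0.492],[0,0,0.001]],
    [[0,0.002,0.492],[0,0,0.001]],
  ],
)

```text
clock: 2.75
position: [393.2, 12.5, 5.2]
ee_rot: [0.045, 0.999, -0.001, -0.002]
contact_force: [-0.3, -0.2, -0.6]
gripper_width: 42.6
grasp_force: 0.0
```

Call:
arm_command(
  rows=[
    [[-0.02,0,0],[0,0,0]],
    [[-0.045,0,0],[0,0,0]],
    [[-0.07,0,0],[0,0,0]],
    [[-0.095,0,0],[0,0,0]],
    [[-0.11,0,0],[0,0,0]],
  ],
)

```text
clock: 3.25
position: [422.2, 11.5, 7.0]
ee_rot: [0.045, 0.999, 0.0, -0.0]
contact_force: [-3.8, 0.6, 1.1]
gripper_width: 42.5
grasp_force: 1.5
```

```bash
python3 - <<'E'
from h import *
print(arm.read_state()["position"],cf(arm.read_state()["position"]))
for n in ("top","scene"):
  im,W=cloud(n); look(n,im,W,(440,560,-70,90))
E
```

```text
[422.18107298  11.46545836   7.00641026] [-224.5 -221.8]
top stand (array([492.3, -41.2]), array([55.1, 17.7]), np.float64(0.034), 117)
top rails ('inner corner', array([662.7, 213.5]), 'yaw', np.float64(-0.0867), 'widths', np.float64(24.4), array([270.8, 282.6, 296.4]), 1951, 375)
scene stand (array([481.5,   6. ]), array([110. ,  86.1]), np.float64(-0.062), 2165)
scene rails ('inner corner', array([667.6, 212.3]), 'yaw', np.float64(-0.0865), 'widths', np.float64(22.7), array([270.9, 281.7, 293.1]), 3740, 619)
```

Call:
arm_command(
  rows=[
    [[-0.02,0,0],[0,0,0]],
    [[-0.05,0,0],[0,0,0]],
    [[-0.08,0,0],[0,0,0]],
    [[-0.11,0,0],[0,0,0]],
    [[-0.14,0,0],[0,0,0]],
  ],
)

```text
clock: 3.85
position: [457.9, 8.5, 6.4]
ee_rot: [0.045, 0.999, 0.0, 0.0]
contact_force: [-1.8, -0.0, 0.9]
gripper_width: 42.5
grasp_force: 1.2
```

Call:
arm_command(
  rows=[
    [[-0.03,0,0],[0,0,0]],
    [[-0.06,0,0],[0,0,0]],
    [[-0.09,0,0],[0,0,0]],
    [[-0.115,0,0],[0,0,0]],
    [[-0.13,0,0],[0,0,0]],
  ],
)

```text
clock: 4.35
position: [490.0, 5.5, 6.5]
ee_rot: [0.045, 0.999, 0.0, 0.0]
contact_force: [-2.5, -0.5, 2.5]
gripper_width: 43.0
grasp_force: 1.7
```

```bash
python3 - <<'E'
from h import *
print(arm.read_state()["position"],cf(arm.read_state()["position"]))
im,W=cloud("scene"); look("scene",im,W,(495,630,-80,90));cv2.imwrite("pics/s2.png",cv2.resize(im[180:380,180:460],None,fx=2.5,fy=2.5))
E
```

```text
[489.99775195   5.53363728   6.53712073] [-156.4 -221.8]
scene stand (array([544.2,  -0.8]), array([110.4,  92.5]), np.float64(-0.094), 2544)
scene rails ('inner corner', array([667.8, 212.4]), 'yaw', np.float64(-0.087), 'widths', np.float64(22.8), array([271.3, 282.1, 293.4]), 3735, 622)
```

View pics/s2.png

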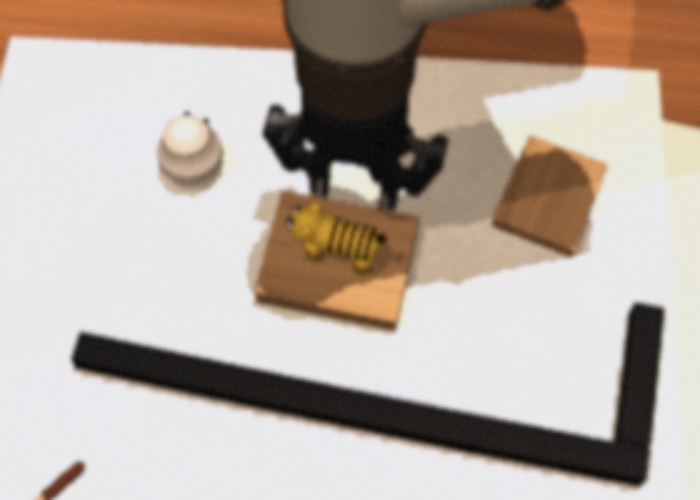

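The fingers sit on the middle of the near face, the tiger is untouched and the stand is square to the rail. I'll go on almost to the long rail.

Call:
arm_command(
  rows=[
    [[-0.025,0,0],[0,0,0]],
    [[-0.055,0,0],[0,0,0]],
    [[-0.085,0,0],[0,0,0]],
    [[-0.11,0,0],[0,0,0]],
    [[-0.13,0,0],[0,0,0]],
  ],
)

```text
clock: 4.9
position: [521.6, 2.4, 6.6]
ee_rot: [0.045, 0.999, -0.0, -0.001]
contact_force: [-4.1, -0.1, 3.4]
gripper_width: 42.7
grasp_force: 2.0
```

Call:
arm_command(
  rows=[
    [[-0.02,0,0],[0,0,0]],
    [[-0.04,0,0],[0,0,0]],
    [[-0.055,0,0],[0,0,0]],
    [[-0.07,0,0],[0,0,0]],
    [[-0.08,0,0],[0,0,0]],
  ],
)

```text
clock: 5.4
position: [541.7, 0.8, 6.5]
ee_rot: [0.045, 0.999, -0.0, -0.0]
contact_force: [-3.3, 0.5, 2.6]
gripper_width: 42.8
grasp_force: 1.6
```

```bash
python3 - <<'E'
from h import *
print(arm.read_state()["position"],cf(arm.read_state()["position"]))
im,W=cloud("scene"); look("scene",im,W,(550,656,-80,80))
s=arm.read_state(); x=cf(s["position"]); a=go(-150,-222,6); b=go(-150,-222,150,start=a); c=go(-54,-380,150,ang=-np.pi/2,start=b);
E
```

```text
[541.69340897   0.77088306   6.54207917] [-104.5 -222.1]
scene stand (array([595.7,  -5.6]), array([110.5,  94.7]), np.float64(-0.09), 2734)
scene rails ('inner corner', array([666.7, 212.3]), 'yaw', np.float64(-0.0854), 'widths', np.float64(24.6), array([ 77.7, 280.9, 292.4]), 3803, 618)
shift [ 0.184 -0.001  0.002] turn [ 0.      0.0003 -0.0011] dist 46.0
shift [ 0.     0.    -0.576] turn [0. 0. 0.] dist 144.0
shift [-0.384 -0.632  0.   ] turn [0.  0.  0.5] dist 185.0
```

Call:
arm_command(
  rows=[
    [[0.06,0,0],[0,0,0]],
    [[0.184,0,0],[0,0,0]],
    [[0.184,0,-0.19],[0,0,0]],
    [[0.184,0,-0.38],[0,0,0]],
    [[0.184,0,-0.576],[0,0,0]],
  ],
)

```text
clock: 5.95
position: [496.4, 5.1, 152.5]
ee_rot: [0.045, 0.999, 0.0, 0.001]
contact_force: [1.8, 0.8, 0.0]
gripper_width: 42.8
grasp_force: 0.0
```

Call:
arm_command(
  rows=[
    [[0,-0.1,0],[0,0,0.047]],
    [[0,-0.2,0],[0,0,0.094]],
    [[0,-0.3,0],[0,0,0.141]],
    [[0,-0.4,0],[0,0,0.188]],
    [[0,-0.5,0],[0,0,0.235]],
  ],
)

```text
clock: 6.45
position: [485.7, -120.5, 151.2]
ee_rot: [0.405, 0.914, 0.001, 0.002]
contact_force: [0.9, 0.1, -0.0]
gripper_width: 42.8
grasp_force: 0.0
```

```bash
python3 - <<'E'
from h import *
s=arm.read_state();print(s["clock"],s["position"],cf(s["position"]),s["joints"])
a=go(-52,-322,120,ang=-np.pi/2,tilt=0.15)
for n in("top","scene"):
  im,W=cloud(n); look(n,im,W,(530,656,-80,80))
E
```

```text
6.45 [ 485.71566177 -120.49595767  151.16563453] [-149.8 -347.7] [ 8.21318769e-02  2.50641313e-01 -4.10700774e-01  5.87922094e-04
 -9.05576633e-01 -2.48698125e+00]
shift [-0.217  0.341  0.126] turn [-0.0185  0.0455  0.2618] dist 106.0Traceback (most recent call last):
  File "<stdin>", line 5, in <module>
  File "h.py", line 23, in look
    print(n,"stand",rect(W,sat&(z>14)&(z<75),box))
                    ~~~~^^^^^^^^^^^^^^^^^^^^^^^^^
  File "h.py", line 16, in rect
    n,l,s,_=cv2.connectedComponentsWithStats(k); i=1+np.argmax(s[1:,4])
                                                     ~~~~~~~~~^^^^^^^^^
    return _wrapfunc(a, 'argmax', axis=axis, out=out, **kwds)
    return bound(*args, **kwds)
ValueError: attempt to get argmax of an empty sequence
```

The last joint is close to its limit this way round, so I'll turn to the other equivalent orientation.

```bash
python3 - <<'E'
from h import *
a=go(-52,-322,120,ang=np.pi/2,tilt=-0.15)
E
```

```text
shift [-0.209  0.35   0.125] turn [-0.0561 -0.023  -0.7382] dist 107.0
```

Call:
arm_command(
  rows=[
    [[0,0,0],[0,0,-0.047]],
    [[0,0,0],[0,0,-0.094]],
    [[0,0,0],[0,0,-0.141]],
    [[0,0,0],[0,0,-0.188]],
    [[0,0,0],[0,0,-0.235]],
  ],
)

```text
clock: 7.0
position: [485.7, -119.5, 150.9]
ee_rot: [0.041, 0.999, 0.0, 0.002]
contact_force: [0.0, 0.3, 0.4]
gripper_width: 42.6
grasp_force: 0.0
```

Call:
arm_command(
  rows=[
    [[-0.1,0,0],[0,0,-0.047]],
    [[-0.2,0,0],[0,0,-0.094]],
    [[-0.3,0,0],[0,0,-0.141]],
    [[-0.35,0,0],[0,0,-0.188]],
    [[-0.38,0,0],[0,0,-0.235]],
  ],
)

```text
clock: 7.5
position: [581.5, -128.1, 150.5]
ee_rot: [-0.322, 0.947, -0.001, 0.001]
contact_force: [-1.3, 0.6, 0.5]
gripper_width: 42.5
grasp_force: 0.0
```

```bash
python3 - <<'E'
from h import *
s=arm.read_state();print(s["clock"],s["position"],cf(s["position"]),s["joints"])
a=go(-52,-322,120,ang=np.pi/2,tilt=-0.15)
E
```

```text
7.5 [ 581.45880475 -128.07004365  150.48641681] [ -53.8 -347. ] [ 5.51947981e-02  4.01260200e-01 -1.82628013e-01  6.14207070e-04
 -9.83893147e-01 -9.70923941e-01]
shift [-0.073  0.069  0.122] turn [-0.0207 -0.0446 -0.2633] dist 39.0
```

Call:
arm_command(
  rows=[
    [[-0.03,0.03,0.05],[-0.0037,-0.008,-0.047]],
    [[-0.05,0.05,0.08],[-0.0074,-0.016,-0.094]],
    [[-0.07,0.07,0.12],[-0.011,-0.0238,-0.141]],
    [[-0.073,0.069,0.122],[-0.0148,-0.032,-0.188]],
    [[-0.073,0.069,0.122],[-0.0185,-0.04,-0.235]],
  ],
)

```text
clock: 8.0
position: [584.2, -103.0, 119.9]
ee_rot: [-0.64, 0.765, 0.046, 0.05]
contact_force: [-0.2, -0.2, 0.2]
gripper_width: 42.5
grasp_force: 0.0
```

```bash
python3 - <<'E'
from h import *
s=arm.read_state();print(s["clock"],s["position"],cf(s["position"]),s["joints"])
a=go(-52,-322,8,ang=np.pi/2,tilt=-0.15)
b=go(-52,-302,8,ang=np.pi/2,tilt=-0.15,start=a)
im,W=cloud("scene"); look("scene",im,W,(530,656,-80,80));cv2.imwrite("pics/s3.png",cv2.resize(im[180:380,180:460],None,fx=2.5,fy=2.5))
E
```

```text
8.0 [ 584.21989258 -103.00556702  119.87518979] [ -53.2 -321.8] [ 0.02540539  0.43834274 -0.15444856 -0.16381494 -0.96273216 -0.10940393]
shift [ 0.061 -0.007  0.443] turn [-0.0022 -0.0044 -0.0286] dist 112.0
shift [-0.079  0.     0.012] turn [0. 0. 0.] dist 20.0
scene stand (array([597.8,  -5.8]), array([110.4,  91.6]), np.float64(-0.092), 2721)
scene rails ('inner corner', array([667.5, 212.1]), 'yaw', np.float64(-0.0876), 'widths', np.float64(24.4), array([271.6, 282.2, 293.7]), 3830, 617)
```

View pics/s3.png

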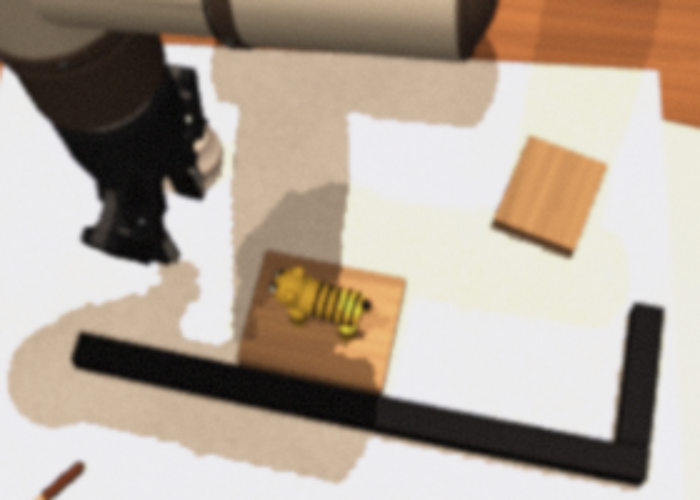

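The stand is beside the long rail and the tiger is in place. The gripper is off its right side, with the far finger clear of the rail. Going down.

Call:
arm_command(
  rows=[
    [[0.02,-0.002,0.15],[-0.0022,-0.0044,-0.0286]],
    [[0.04,-0.005,0.3],[-0.0022,-0.0044,-0.0286]],
    [[0.055,-0.006,0.4],[-0.0022,-0.0044,-0.0286]],
    [[0.061,-0.007,0.443],[-0.0022,-0.0044,-0.0286]],
    [[0.061,-0.007,0.443],[-0.0022,-0.0044,-0.0286]],
  ],
)

```text
clock: 8.55
position: [583.7, -103.7, 6.9]
ee_rot: [-0.671, 0.738, 0.052, 0.053]
contact_force: [0.8, 0.3, 0.2]
gripper_width: 42.9
grasp_force: 0.0
```

Call:
arm_command(
  rows=[
    [[-0.02,0,0.003],[0,0,0]],
    [[-0.045,0,0.007],[0,0,0]],
    [[-0.07,0,0.01],[0,0,0]],
    [[-0.095,0,0.014],[0,0,0]],
    [[-0.115,0,0.017],[0,0,0]],
  ],
)

```text
clock: 9.05
position: [587.0, -73.9, 9.0]
ee_rot: [-0.672, 0.737, 0.051, 0.055]
contact_force: [-0.1, -0.9, 0.6]
gripper_width: 42.6
grasp_force: 0.0
```

```bash
python3 - <<'E'
from h import *
s=arm.read_state();print(s["clock"],s["position"],cf(s["position"]),s["contact_force"])
a=go(-52,-252,8,ang=np.pi/2,tilt=-0.15)
im,W=cloud("scene"); look("scene",im,W,(530,656,-80,80))
E
```

```text
9.05 [587.02639286 -73.88111231   9.02189519] [ -52.9 -292.5] [-0.11172677 -0.89239917  0.57014166]
shift [-0.16  -0.003  0.028] turn [ 0.0002 -0.0002 -0.0022] dist 41.0
scene stand (array([597.9,  -5.7]), array([110.5,  91.3]), np.float64(-0.087), 2709)
scene rails ('inner corner', array([668. , 211.4]), 'yaw', np.float64(-0.0953), 'widths', np.float64(101.1), array([-25.2, 286.5, 298. ]), 3846, 650)
```

Call:
arm_command(
  rows=[
    [[-0.02,0,0.005],[0,0,0]],
    [[-0.05,-0.001,0.011],[0,0,-0.002]],
    [[-0.08,-0.002,0.016],[0,0,-0.002]],
    [[-0.11,-0.002,0.02],[0,0,-0.002]],
    [[-0.14,-0.003,0.024],[0,0,-0.002]],
  ],
)

```text
clock: 9.6
position: [590.9, -39.1, 7.8]
ee_rot: [-0.674, 0.735, 0.051, 0.054]
contact_force: [-0.2, -3.6, 3.6]
gripper_width: 42.6
grasp_force: 1.9
```

Call:
arm_command(
  rows=[
    [[-0.03,0,0.0045],[0,0,0]],
    [[-0.06,0,0.009],[0,0,0]],
    [[-0.09,0,0.0135],[0,0,0]],
    [[-0.115,0,0.0175],[0,0,0]],
    [[-0.135,0,0.0205],[0,0,0]],
  ],
)

```text
clock: 10.1
position: [593.7, -4.8, 7.5]
ee_rot: [-0.674, 0.735, 0.051, 0.054]
contact_force: [0.1, -4.1, 3.8]
gripper_width: 42.5
grasp_force: 2.0
```

```bash
python3 - <<'E'
from h import *
s=arm.read_state();print(s["clock"],s["position"],cf(s["position"]),s["contact_force"])
a=go(-52,-180,8,ang=np.pi/2,tilt=-0.15)
im,W=cloud("scene"); look("scene",im,W,(530,665,-40,150));cv2.imwrite("pics/s4.png",cv2.resize(im[180:380,180:460],None,fx=2.5,fy=2.5))
E
```

```text
10.1 [593.66908235  -4.78917535   7.52986998] [ -52.2 -223.1] [ 0.14575037 -4.13904027  3.78851901]
shift [-0.171 -0.001  0.024] turn [ 0.0006 -0.0003 -0.0003] dist 43.0
scene stand (array([605.7,  57.3]), array([114.7,  96.2]), np.float64(-0.106), 2800)
scene rails ('inner corner', array([665.7, 212.2]), 'yaw', np.float64(-0.084), 'widths', np.float64(27.5), array([ 43.5, 279.9, 291.6]), 3850, 631)
```

View pics/s4.png

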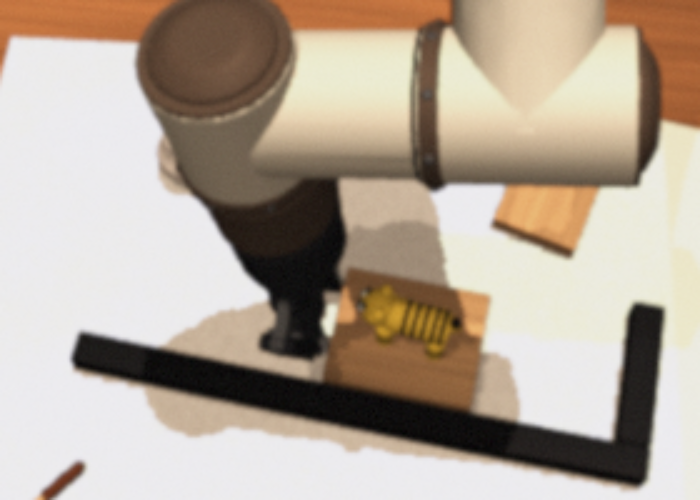

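The stand slides along the rail, square to it, and the gripper is clear of the tiger. Continuing.

Call:
arm_command(
  rows=[
    [[-0.03,0,0.0042],[0,0,0]],
    [[-0.06,0,0.0085],[0,0,0]],
    [[-0.09,0,0.013],[0,0,0]],
    [[-0.12,0,0.0175],[0,0,0]],
    [[-0.145,0,0.021],[0,0,0]],
  ],
)

```text
clock: 10.65
position: [596.7, 32.0, 7.4]
ee_rot: [-0.674, 0.735, 0.051, 0.054]
contact_force: [-1.5, -1.6, 0.4]
gripper_width: 42.6
grasp_force: 0.9
```

Call:
arm_command(
  rows=[
    [[-0.03,0,0.0045],[0,0,0]],
    [[-0.06,0,0.009],[0,0,0]],
    [[-0.09,0,0.0135],[0,0,0]],
    [[-0.115,0,0.0175],[0,0,0]],
    [[-0.135,0,0.0205],[0,0,0]],
  ],
)

```text
clock: 11.15
position: [599.8, 65.8, 7.5]
ee_rot: [-0.674, 0.735, 0.051, 0.054]
contact_force: [0.6, -1.2, -1.1]
gripper_width: 42.6
grasp_force: 0.6
```

```bash
python3 - <<'E'
from h import *
s=arm.read_state();print(s["clock"],s["position"],cf(s["position"]),s["contact_force"])
a=go(-52,-122,8,ang=np.pi/2,tilt=-0.15)
im,W=cloud("scene"); look("scene",im,W,(545,663,40,215))
E
```

```text
11.15 [599.76966297  65.78709921   7.53014307] [ -52.3 -152.3] [ 0.58085681 -1.19884054 -1.14182708]
shift [-0.12  -0.001  0.016] turn [ 0.0006 -0.0002 -0.0003] dist 30.0
scene stand (array([613.2, 128.6]), array([110.9,  96.1]), np.float64(-0.091), 2817)
scene rails ('inner corner', array([666.3, 212.6]), 'yaw', np.float64(-0.082), 'widths', np.float64(23.9), array([268.2, 278.9, 290.2]), 3821, 602)
```

Call:
arm_command(
  rows=[
    [[-0.025,0,0.0035],[0,0,0]],
    [[-0.05,0,0.007],[0,0,0]],
    [[-0.075,0,0.0105],[0,0,0]],
    [[-0.095,0,0.0135],[0,0,0]],
    [[-0.108,0,0.0155],[0,0,0]],
  ],
)

```text
clock: 11.7
position: [602.3, 92.8, 7.8]
ee_rot: [-0.674, 0.735, 0.051, 0.054]
contact_force: [-0.1, -1.4, -1.1]
gripper_width: 42.3
grasp_force: 0.5
```

Call:
arm_command(
  rows=[
    [[-0.006,0,0.001],[0,0,0]],
    [[-0.01,0,0.0015],[0,0,0]],
    [[-0.014,0,0.002],[0,0,0]],
    [[-0.017,0,0.0025],[0,0,0]],
    [[-0.02,0,0.003],[0,0,0]],
  ],
)

```text
clock: 12.2
position: [602.7, 97.1, 7.9]
ee_rot: [-0.674, 0.735, 0.051, 0.054]
contact_force: [-0.1, -1.5, -1.0]
gripper_width: 42.9
grasp_force: 0.5
```

Call:
arm_command(
  rows=[
    [[-0.004,0,0.0005],[0,0,0]],
    [[-0.007,0,0.001],[0,0,0]],
    [[-0.01,0,0.0015],[0,0,0]],
    [[-0.013,0,0.002],[0,0,0]],
    [[-0.016,0,0.0025],[0,0,0]],
  ],
)

```text
clock: 12.7
position: [603.1, 100.3, 7.9]
ee_rot: [-0.674, 0.735, 0.051, 0.054]
contact_force: [0.8, -7.6, -0.4]
gripper_width: 42.7
grasp_force: 3.6
```

Call:
arm_command(
  rows=[
    [[-0.003,0,0.0005],[0,0,0]],
    [[-0.005,0,0.0008],[0,0,0]],
    [[-0.007,0,0.001],[0,0,0]],
    [[-0.008,0,0.001],[0,0,0]],
  ],
)

```text
clock: 13.1
position: [603.0, 100.4, 7.9]
ee_rot: [-0.674, 0.735, 0.05, 0.053]
contact_force: [1.5, -12.3, 0.1]
gripper_width: 42.4
grasp_force: 5.8
```

```bash
python3 - <<'E'
from h import *
s=arm.read_state();print(s["clock"],s["position"],cf(s["position"]),s["contact_force"])
p=cf(s["position"])
a=go(p[0],p[1]-40,8,ang=np.pi/2,tilt=-0.15);b=go(p[0],p[1]-40,130,ang=np.pi/2,tilt=-0.15,start=a)
im,W=cloud("scene"); look("scene",im,W,(545,663,70,209))
cv2.imwrite("pics/s5.png",cv2.resize(im[220:380,300:460],None,fx=3.7,fy=3.7))
E
```

```text
13.1 [603.03866789 100.44325957   7.85989119] [ -52.  -117.5] [  1.46528206 -12.29964826   0.07439632]
shift [ 0.158 -0.    -0.024] turn [ 0.0008 -0.0013 -0.0004] dist 40.0
shift [-0.073  0.    -0.483] turn [0. 0. 0.] dist 122.0
scene stand (array([614.2, 158.8]), array([102.5,  97.4]), np.float64(-0.026), 2596)
scene rails ('inner corner', array([666.7, 213.6]), 'yaw', np.float64(-0.0829), 'widths', np.float64(23.5), array([269.7, 280.5, 291.3]), 3821, 594)
```

View pics/s5.png

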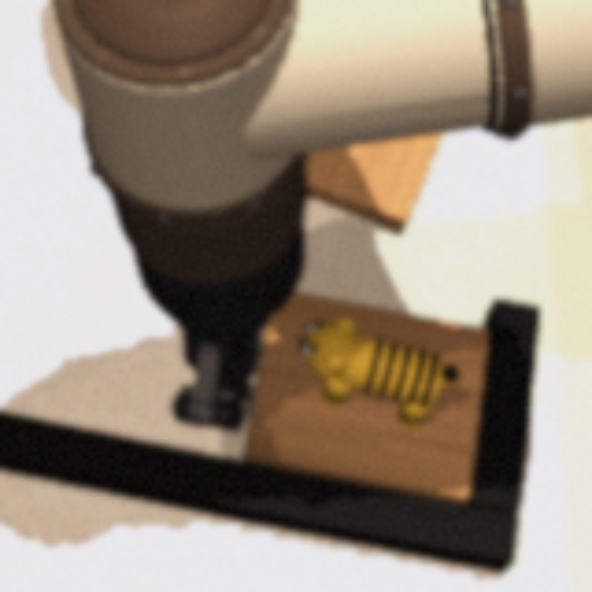

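The stand is hard against the short rail: the force rose to 12 N with no further motion. Next I'll back off and go round to seat it on the long rail.

Call:
arm_command(
  rows=[
    [[0.03,0,-0.0045],[0,0,0]],
    [[0.158,0,-0.024],[0,0,0]],
    [[0.14,0,-0.16],[0,0,0]],
    [[0.12,0,-0.33],[0,0,0]],
    [[0.085,0,-0.507],[0,0,0]],
  ],
)

```text
clock: 13.65
position: [599.6, 63.4, 131.1]
ee_rot: [-0.673, 0.736, 0.051, 0.054]
contact_force: [0.9, 0.6, 1.1]
gripper_width: 42.6
grasp_force: 0.0
```

```bash
python3 - <<'E'
from h import *
s=arm.read_state();print(s["clock"],s["position"],cf(s["position"]),s["joints"].round(2))
a=go(-118,-170,140,ang=np.pi/4,tilt=-0.1);b=go(-118,-60,140,ang=0,tilt=-0.1,start=a)
E
```

```text
13.65 [599.60795285  63.36748945 131.0509957 ] [ -52.2 -154.7] [ 0.3   0.43 -0.14 -0.17 -0.96 -0.29]
shift [ 0.056  0.263 -0.044] turn [0.0319 0.0145 0.2474] dist 68.0
shift [-0.31   0.311  0.031] turn [0.025  0.     0.2488] dist 110.0
```

Call:
arm_command(
  rows=[
    [[0.02,0.1,-0.03],[0.006,0.003,0.047]],
    [[0.04,0.2,-0.044],[0.012,0.006,0.094]],
    [[0.056,0.263,-0.044],[0.018,0.009,0.141]],
    [[0.056,0.263,-0.044],[0.024,0.011,0.188]],
    [[0.056,0.263,-0.044],[0.03,0.0135,0.235]],
  ],
)

```text
clock: 14.15
position: [532.8, 54.3, 139.9]
ee_rot: [-0.358, 0.932, 0.019, 0.049]
contact_force: [-0.3, -0.9, -0.2]
gripper_width: 42.9
grasp_force: 0.0
```

```bash
python3 - <<'E'
from h import *
b=go(-118,-60,140,ang=0,tilt=-0.1)
E
```

```text
shift [-0.318  0.299  0.034] turn [0.0271 0.0015 0.2595] dist 110.0
```

Call:
arm_command(
  rows=[
    [[-0.08,0.075,0.008],[0.005,0,0.047]],
    [[-0.16,0.15,0.017],[0.01,0,0.094]],
    [[-0.24,0.225,0.025],[0.015,0.001,0.141]],
    [[-0.318,0.299,0.034],[0.02,0.001,0.188]],
    [[-0.318,0.299,0.034],[0.0245,0.0013,0.235]],
  ],
)

```text
clock: 14.65
position: [542.5, 166.5, 139.4]
ee_rot: [-0.002, 0.999, 0.001, 0.051]
contact_force: [-0.5, 0.2, -0.2]
gripper_width: 42.4
grasp_force: 0.0
```

```bash
python3 - <<'E'
from h import *
s=arm.read_state();print(s["clock"],s["position"],cf(s["position"]))
b=go(-118,-60,7,ang=0,tilt=-0.1);go(-98,-60,7,ang=0,tilt=-0.1,start=b)
im,W=cloud("scene"); look("scene",im,W,(545,663,70,209))
cv2.imwrite("pics/s6.png",cv2.resize(im[180:380,300:500],None,fx=2.9,fy=2.9))
E
```

```text
14.65 [542.49261472 166.49569487 139.37935598] [-118.   -56.9]
shift [ 0.055 -0.013  0.527] turn [0.0033 0.0004 0.0284] dist 132.0
shift [-0.08   0.     0.008] turn [0. 0. 0.] dist 20.0
scene stand (array([615.3, 160.6]), array([102.9,  94.3]), np.float64(-0.083), 2609)
scene rails ('inner corner', array([667. , 213.8]), 'yaw', np.float64(-0.0836), 'widths', np.float64(23.4), array([271.2, 281.3, 291.4]), 3732, 550)
```

View pics/s6.png

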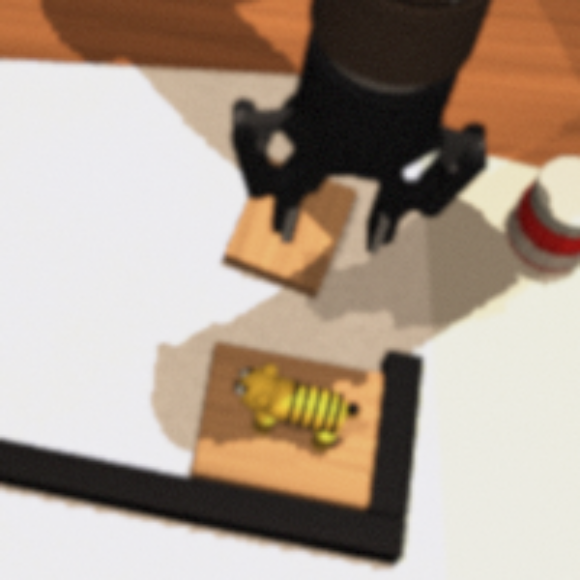

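The stand looks seated on both rails and the gap behind it is clear. I'll go down and push gently against the long rail to confirm.

Call:
arm_command(
  rows=[
    [[0.02,-0.013,0.17],[0.0033,0.0004,0.0284]],
    [[0.035,-0.013,0.34],[0.0033,0.0004,0.0284]],
    [[0.05,-0.013,0.47],[0.0033,0.0004,0.0284]],
    [[0.055,-0.013,0.527],[0.0033,0.0004,0.0284]],
    [[0.055,-0.013,0.527],[0.0033,0.0004,0.0284]],
  ],
)

```text
clock: 15.2
position: [539.8, 158.5, 4.1]
ee_rot: [0.041, 0.998, -0.005, 0.047]
contact_force: [-0.1, -0.9, -0.6]
gripper_width: 42.6
grasp_force: 0.0
```

Call:
arm_command(
  rows=[
    [[-0.015,0,0.0015],[0,0,0]],
    [[-0.03,0,0.003],[0,0,0]],
    [[-0.042,0,0.0042],[0,0,0]],
    [[-0.052,0,0.0052],[0,0,0]],
    [[-0.06,0,0.006],[0,0,0]],
  ],
)

```text
clock: 15.7
position: [556.9, 158.5, 7.0]
ee_rot: [0.042, 0.998, -0.003, 0.049]
contact_force: [0.7, -0.2, -0.8]
gripper_width: 42.5
grasp_force: 0.0
```

Call:
arm_command(
  rows=[
    [[-0.006,0,0.0006],[0,0,0]],
    [[-0.01,0,0.001],[0,0,0]],
    [[-0.014,0,0.0014],[0,0,0]],
    [[-0.018,0,0.0018],[0,0,0]],
  ],
)

```text
clock: 16.1
position: [560.0, 157.7, 6.3]
ee_rot: [0.042, 0.998, -0.004, 0.048]
contact_force: [-7.6, 1.7, 5.7]
gripper_width: 42.8
grasp_force: 3.8
```

Call:
arm_command(
  rows=[
    [[-0.004,0,0.0004],[0,0,0]],
    [[-0.007,0,0.0007],[0,0,0]],
    [[-0.007,0,0.0007],[0,0,0]],
  ],
)

```text
clock: 16.4
position: [560.1, 157.5, 6.2]
ee_rot: [0.042, 0.998, -0.004, 0.047]
contact_force: [-11.2, 3.2, 8.7]
gripper_width: 42.8
grasp_force: 5.8
```

It's a hard stop, so the stand is seated. Retreat and lift clear.

Call:
arm_command(
  rows=[
    [[0.012,0,0],[0,0,0]],
    [[0.08,0,-0.008],[0,0,0]],
    [[0.08,0,-0.16],[0,0,0]],
    [[0.08,0,-0.34],[0,0,0]],
    [[0.1,0,-0.53],[0,0,0]],
  ],
)

```text
clock: 16.9
position: [525.5, 161.5, 136.8]
ee_rot: [0.042, 0.998, -0.003, 0.049]
contact_force: [0.7, 0.3, 1.2]
gripper_width: 42.7
grasp_force: 0.0
```

Call:
arm_command(
  rows=[
    [[0.2,0,-0.15],[0,0,0]],
    [[0.3,0,-0.2],[0,0,0]],
    [[0.4,0,-0.2],[0,0,0]],
    [[0.4,0,-0.2],[0,0,0]],
    [[0.4,0,-0.2],[0,0,0]],
  ],
)

```text
clock: 17.4
position: [421.3, 170.7, 176.3]
ee_rot: [0.041, 0.998, -0.002, 0.05]
contact_force: [-0.2, 0.5, -0.2]
gripper_width: 42.3
grasp_force: 0.0
```

```bash
python3 - <<'E'
from h import *
s=arm.read_state();print(s["clock"],s["position"],s["contact_force"])
for n in("scene","top"):
  im,W=cloud(n); look(n,im,W,(545,663,70,209))
  z=W[...,2]; print("daruma",rect(W,(z>25)&(z<80),(400,540,-190,-80)))
  if n=="scene": cv2.imwrite("pics/s7.png",cv2.resize(im[180:380,180:520],None,fx=2.3,fy=2.3))
E
```

```text
17.4 [421.32635826 170.70351079 176.3108757 ] [-0.20371112  0.4772101  -0.1687383 ]
scene stand (array([617.2, 159.5]), array([102.9,  93.2]), np.float64(-0.066), 2585)
scene rails ('inner corner', array([667.6, 213.5]), 'yaw', np.float64(-0.086), 'widths', np.float64(22.9), array([272.3, 282.6, 292.7]), 3673, 558)
daruma (array([ 474.6, -127.4]), array([44.8, 51.2]), np.float64(0.552), 501)
top stand (array([616.1, 159.1]), array([104. ,  94.8]), np.float64(-0.081), 1338)
top rails ('inner corner', array([662.9, 214.2]), 'yaw', np.float64(-0.0862), 'widths', np.float64(24.0), array([270.8, 283. , 295.7]), 1857, 349)
daruma (array([ 470.7, -128.8]), array([48.5, 50.5]), np.float64(0.028), 332)
```

View pics/s7.png

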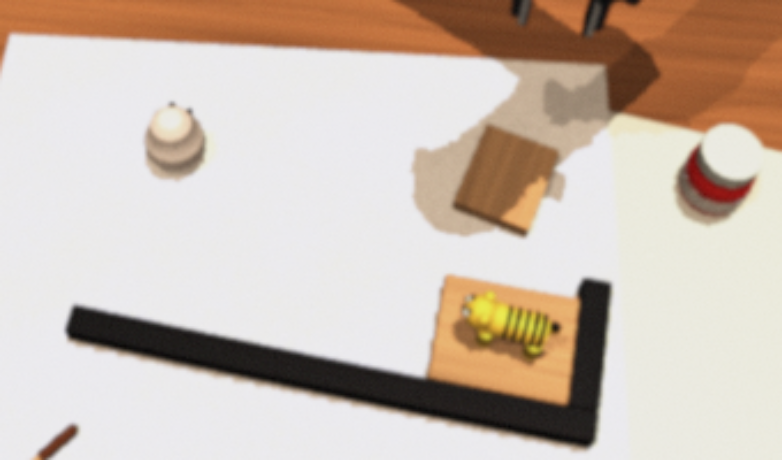

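The stand sits in the corner with the tiger upright, and the figure and jar are in place. One last check of the short-rail gap with a wider fit window, since the last one clipped the stand.

```bash
python3 - <<'E'
from h import *
for n in("scene","top"):
  im,W=cloud(n); hsv=cv2.cvtColor(im,cv2.COLOR_BGR2HSV); z=W[...,2]
  print(rect(W,(hsv[...,1]>70)&(hsv[...,2]>90)&(z>12)&(z<75),(540,675,70,240)))
  c=W[(hsv[...,1]>70)&(hsv[...,2]>90)&(z>12)&(z<28)&(W[...,0]>540)&(W[...,0]<680)&(W[...,1]>70)&(W[...,1]<240)]
  q=np.array([cf(p) for p in c]); print("stand in corner frame x,y pct", np.percentile(q,[1,99],axis=0))
E
```

```text
(array([616.3, 164.3]), array([111.1,  91.9]), np.float64(-0.087), 2821)
stand in corner frame x,y pct [[ -88.1   -107.4  ]
 [   0.3      1.803]]
(array([615.1, 162.7]), array([110.7,  91.2]), np.float64(-0.076), 1279)
stand in corner frame x,y pct [[ -89.659 -107.7  ]
 [  -1.541   -0.182]]
```

The wider fit gives centre (615.7, 163.5) against home (615.4, 162), and the stand is square. Handing in.

```bash
python3 -c "
from bench import arm
print(arm.job_done())"
```

```text
the job is handed in; nothing more can be done
None
```

The stand is pushed flush into the corner of both rails, with the tiger upright and untouched and the white figure and jar left in place (the bottle was not re-checked); the job is handed in, but no verdict came back.

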